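# Drive a new handle onto a brass finishing tool

### The job

The brass finishing tool standing in the driving block needs its new handle. Take the pale handle out of the rack, set it over the tapered tang and press or tap it straight down until it is tight: it must take a push of at least 20 N, but never more than 32 N, which would split the wood. Then lift the tool out by its handle, held by the taper alone, and hang it back upright in the rack place the handle came from, without disturbing the two tools beside it.

Things in the scene. Friction and masses are not known exactly. Their poses are not given: they have to be found in the camera images.
- handle: New handle, the only pale wood one, 112 mm, 0.16 kg, upright in a rack well, rounded butt up. Origin: centre of the ferrule's open lower end; +z towards the butt. Brass ferrule 21 mm diameter, z 0 to 20 mm; collar 36 mm diameter, z 20 to 30 mm, its flat underside on the rack's top; straight round grip 26 mm diameter above it; butt at z 112 mm. It hangs in the well by its collar.
- grip (a point): On the handle's axis, 72 mm above its origin: middle of the solid grip, 26 mm diameter, straight for 20 mm either way.
- bore (a point): Mouth of the handle's split, springy tapered bore, at the handle's origin: 17 mm wide, with a bevelled lead-in. It begins to grip the tang when 22 to 6 mm short of the shoulder, sooner on a long tang than on a short one; from there the push needed grows by 5 to 13 N for each mm (friction differs). Once driven, friction alone holds it. A gap to the shoulder stays; that is right.
- tool: Brass finishing tool, no handle yet, 0.1 to 0.17 kg, standing loosely upright in the block's well. Origin: centre of its engraved face (underside); +z up its axis. Round head 20 mm diameter, 26 mm high, flat shoulder on top; from it a round tapered steel tang stands up, hand-made, 43 to 59 mm long (no reading tells which), 3.8 mm thick at its tip, tapering 6.3 degrees a side.
- shoulder (a point): Centre of the tool's flat shoulder, 26 mm above its face, at the root of the tang; axes as the tool's. The distance from here up to the handle's origin is the gap left by the taper, 1 to 20 mm when tight.
- block: Driving block, fixed: hardwood, 84 mm square on a dark base 110 mm square, 44 mm high, with a brass-rimmed round well 23 mm wide, 16 mm deep in its top. Origin: centre of its underside, on the bench. The well's floor is at z 28 mm, so the tool's shoulder stands 54 mm and the tang's tip 97 to 113 mm above the bench. It takes the push, with the weight of tool and handle (3 N).
- rack: Tool rack, fixed: wooden, 58 x 206 mm on a dark base 78 x 226 mm, 80 mm high. Origin: centre of its underside. Three round wells in its top, 25 mm wide, 67 mm deep, in a row along its y axis at y +66, 0, -66 mm. Handled tools hang in them with the collar on the rim: the handle's origin is then at z 60 mm, the brass head hangs below it.
- done0: Finished tool with a brown handle in another well of the rack, handle shaped as ours; its butt stands 92 mm above the rack's top. Origin: centre of its brass face, 52 mm below the rack's top; z up.
- done1: Finished tool with a nearly black handle in the remaining well of the rack; same shape and origin as the brown one.
Mind the look-alikes: they are no part of the job. Leave any pink or purple look-alike of the handle alone.

How it is judged:
By the outcome, as a careful person would: the job done as asked, in the order asked, and still so for the second after the job is handed in, with the robot touching nothing.
It also fails if it takes over 54 s, if anything falls off the work surface, if the arm or the gripper's body presses on something with over 40 N, if the wrist force passes 120 N, or if a joint passes its speed limit or range.

### The arm

A 6-joint arm with a two-finger parallel gripper is mounted at the origin on a cart in front of the work surface, level with it; the furniture and walls round the work are solid. World frame = base frame: x ahead of the robot, y to its left, z up, the work surface at z = 0. Lengths are in mm, angles in rad, forces in N, time in s.
With the tool pointing down it reaches from about 275 to 750 mm from the base axis. Payload 10.2 kg.
Tool frame: the origin (TCP) lies midway between the tips of the shut fingers; the grasp point (between the pads) lies 19 mm behind it (ctrl.grasp_offset is the distance from the TCP to the grasp point, in mm); z points along the fingers, y is the line along which they close (so a half turn about z gives the same grasp; the last joint's range is limited). The gripper opens to 85 mm and grips with 20 to 120 N. Pads are 22 mm wide; open, the fingers measure 114 mm over their backs; the gripper's body (76 mm by 85 mm) begins 54 mm behind the grasp point. The pads swing forward as they close: fully open they stand 13 mm farther back than shut.
Start: joints at [-1.369, 0.313, 1.498, -0, 1.331, -0.223], TCP at [216.361, -478.35, 231.294] pointing down, gripper open.
Joint ranges: [-2.94, 2.94], [-0.97, 2.17], [0.19, 2.56], [-1.23, 4.37], [0.02, 3.11], [-2.88, 2.88]. Speed limits (rad/s): [2.39, 2.39, 3.01, 3.14, 3.14, 3.14].

### API

Orientations are given as a unit quaternion [w, x, y, z].
In Python, from rig import ctrl, viewer, models gives the robot as it stands. The module is installed in compiled form; this text tells all that it offers.
- The arm moves only by the shell command python3 -m pendant 'ROWS' [OPENING] [FORCE]. ROWS is text: rows parted by semicolons, each of 4 numbers parted by spaces: the shift along the tool's x, y, z in m, then the turn about the tool's z in rad. In form: x y z yaw; .... A call has 1 to 10 rows; each row shifts and turns the commanded pose from where the row before left it, along the tool's axes as they then stand; what a row does not reach is not made up. A row lasts 1/8 s, in which the tool goes at most 62.5 mm and 10.7 degrees, less where a joint would pass 70% of its speed; a pose out of reach is approached as far as the arm can. A call is refused whole if a number of a shift passes 0.0625 or a number of a turn 0.188, either way. A call with a gripper value outside its range is refused whole. OPENING is the opening, from 0 (shut) to 1 (fully open), set as the call begins (- or left out, the last holds). The fingers move at their own pace and stop on an object; FORCE is the grip in N (left out, the last holds). Time passes only in rows, so rows that do not move let the fingers close. It gives the time, the measured TCP pose, the force, the opening and the grip force at its end, in the units of the state.
- ctrl.sense(): the state, without advancing time (a new reading comes with each control period).
- viewer.capture(name): name is "side" or "top" or "wrist"; returns a dict with "color" (480x640x3 uint8, red, green, blue), "vertical_fov" (degrees; the focal length in pixels is half the picture's height over the tangent of half this angle, whatever the lens; pixels are square), "cx", "cy" (the principal point, pixels), "pose" (4x4, takes a point from camera to world coordinates). Camera axes: x right, y down, z forward; pixel columns grow to the right and rows downward; lengths in mm; the calibration is good to about 2 mm. The wrist camera is an equidistant fisheye: a pixel r from the principal point sees the ray r / f radians off the axis. A picture is of the moment at which its call begins. There is no depth.
- ctrl.finish_job(): hands the job in; it is judged then, once.
Trained networks look in the newest picture that a camera, given by its name, has taken for a name from the list of things; names that differ only in an ending like _2 or _b are one class to them, and where a whole thing is asked for, a point or a joint stands for the part that bears it (a point fixed in the world has none). Each returns a list of dicts, best first, with "p" (0 to 1); they miss things now and then, are a little off and sometimes report something else, mostly with a low value. They report only what shows in the picture. A call takes as long as a camera call. They do not tell look-alikes from the thing itself.
- models.boxes_of(camera, query): "at" ([x, y, z] in mm, in world coordinates, good to about 4 mm: the middle of the surface that is visible of it).
The state is a dict: "time_s": time; "joints": joint angles; "dq": joint speeds; "tau": joint torques, N m; "eef_pos": TCP position; "ee_rot": TCP orientation; "force": force on the tool from outside, world axes, zero at the start; "wrist_torque": the same for the moment, N m; "grip_width": opening from 0.0 (shut) to 1.0 (fully open); "grip_force": force on a finger pad.
Only numpy, scipy, OpenCV 4.12 (cv2) and the standard library are available. Lean on these libraries where they do the work, as an engineer would, in place of code of your own. Each camera call takes 0.05 s, during which the arm holds its last target. There are 200 camera calls.

## Working session

There is one attempt and no reset: what is moved stays moved. The work goes in short steps, Python scripts to look and compute and a shell command to move; the robot and the scene stay as the last step left them, time stands still between calls to the robot, and variables do not carry over. Pictures are saved under pics/ and viewed, at most 10 in all, crops included, and the job is handed in when it is done.

```bash
mkdir -p pics
python3 - <<'E'
from rig import ctrl, viewer, models
import cv2,numpy as np
s=ctrl.sense(); print({k:np.round(v,3).tolist() for k,v in s.items()}, ctrl.grasp_offset)
ims=[]
for c in("top","side"):
    d=viewer.capture(c); cv2.imwrite(f"pics/{c}0.png",d["color"][:,:,::-1])
    print(c,d["vertical_fov"],d["cx"],d["cy"],np.round(d["pose"],3).tolist())
    for q in("handle","tool","block","rack","done0","done1"):
        print(q,[(np.round(o["at"]).tolist(),round(o["p"],2)) for o in models.boxes_of(c,q)][:4])
E
```

```text
{'time_s': 0.0, 'joints': [-1.369, 0.313, 1.498, -0.0, 1.331, -0.223], 'dq': [-0.001, -0.001, -0.001, -0.001, 0.001, 0.0], 'tau': [0.0, -41.226, -25.974, -0.0, 0.004, -0.0], 'eef_pos': [216.298, -478.078, 230.747], 'ee_rot': [-0.001, 0.978, 0.211, 0.0], 'force': [0.615, 0.003, 0.882], 'wrist_torque': [0.022, -0.006, 0.026], 'grip_force': 0.0, 'grip_width': 0.998} 18.700000000000003
top 47.67513187244229 322.7625001323318 238.65079325682942 [[0.017, -0.983, 0.185, 375.681], [-1.0, -0.016, 0.006, -297.418], [-0.003, -0.185, -0.983, 922.4], [0.0, 0.0, 0.0, 1.0]]
handle [([650.0, -426.0, 80.0], 0.96), ([561.0, -418.0, 81.0], 0.86), ([641.0, -265.0, 144.0], 0.83)]
tool [([639.0, -265.0, 142.0], 0.39)]
block [([402.0, -232.0, 44.0], 0.98)]
rack [([568.0, -291.0, 80.0], 0.86)]
done0 [([584.0, -288.0, 143.0], 0.81), ([526.0, -320.0, 152.0], 0.76)]
done1 [([584.0, -288.0, 143.0], 0.81), ([526.0, -320.0, 152.0], 0.76)]
side 46.90636936573209 316.37270606709063 240.57473287539023 [[0.984, -0.129, 0.121, 404.606], [-0.176, -0.639, 0.749, -988.469], [-0.019, -0.758, -0.652, 674.29], [0.0, 0.0, 0.0, 1.0]]
handle [([656.0, -435.0, 60.0], 0.9), ([565.0, -437.0, 69.0], 0.66), ([646.0, -273.0, 130.0], 0.65)]
tool [([404.0, -236.0, 64.0], 0.65)]
block []
rack [([572.0, -315.0, 54.0], 0.79)]
done0 [([585.0, -302.0, 130.0], 0.88), ([526.0, -329.0, 128.0], 0.64)]
done1 [([585.0, -302.0, 130.0], 0.88), ([526.0, -329.0, 128.0], 0.64)]
```

```bash
ls; ls pics
```

```text
pics
side0.png
top0.png
```

View pics/top0.png

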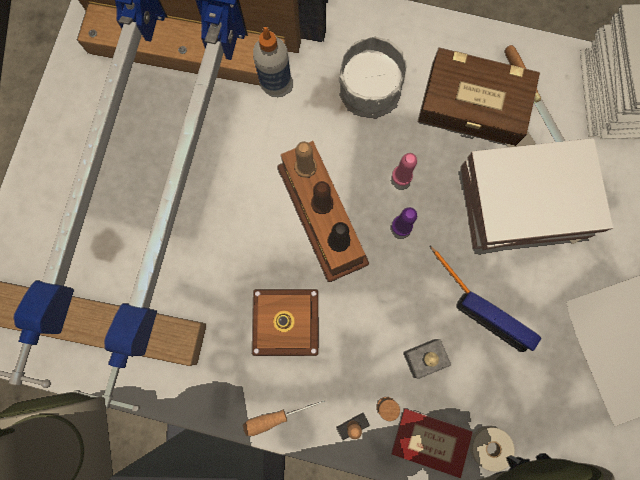

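View pics/side0.png

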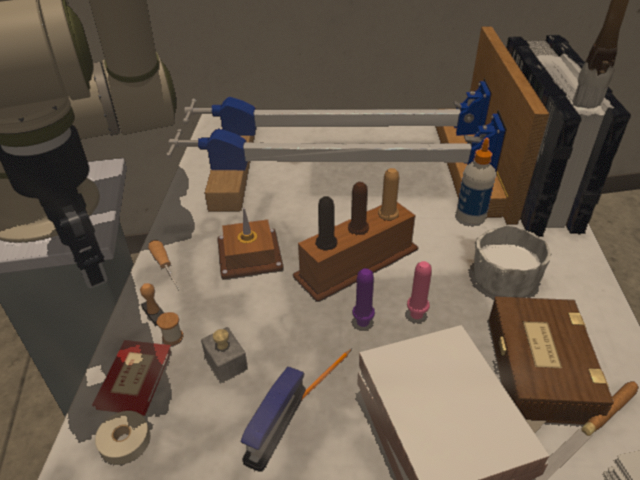

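The pale handle is in the rack's far well: butt at top (304,148) and side (391,175). The bare tool is in the block at top (283,321), tang tip at side (245,210). The pink and purple look-alikes stand clear of the rack. Next I'll refine the positions from enlarged crops.

```bash
cat > h.py <<'E'
import numpy as np
from rig import ctrl, viewer, models
def ray(d,u,v):
    f=240/np.tan(np.radians(d["vertical_fov"])/2); P=np.array(d["pose"])
    w=P[:3,:3]@np.array([(u-d["cx"])/f,(v-d["cy"])/f,1]); return P[:3,3],w/np.linalg.norm(w)
def atz(d,u,v,z):
    o,w=ray(d,u,v); return np.round(o+w*(z-o[2])/w[2],1)
def proj(d,p,fish=False):
    f=240/np.tan(np.radians(d["vertical_fov"])/2); P=np.array(d["pose"])
    c=P[:3,:3].T@(np.asarray(p,float)-P[:3,3])
    if fish:
        r=np.hypot(c[0],c[1]); k=np.arctan2(r,c[2])*f/max(r,1e-9); return np.array([d["cx"]+c[0]*k,d["cy"]+c[1]*k])
    return np.array([d["cx"]+f*c[0]/c[2],d["cy"]+f*c[1]/c[2]])
E
python3 - <<'E'
import cv2,numpy as np
t=cv2.imread("pics/top0.png");s=cv2.imread("pics/side0.png")
def c(i,u,v,w,h,k):
    o=cv2.resize(i[v:v+h,u:u+w],None,fx=k,fy=k,interpolation=cv2.INTER_CUBIC)
    for j in range(0,w,10): cv2.line(o,(j*k,0),(j*k,4 if j%50 else 12),(0,255,0),1)
    for j in range(0,h,10): cv2.line(o,(0,j*k),(4 if j%50 else 12,j*k),(0,255,0),1)
    return o
A=c(t,270,130,100,150,4); B=c(t,250,285,100,75,4); C=c(s,375,160,50,75,4); D=c(s,215,200,50,75,4)
cv2.imwrite("pics/comp.png",np.hstack([A,np.vstack([B,np.hstack([C,D])])]))
E
```

```text
(no output)
```

View pics/comp.png

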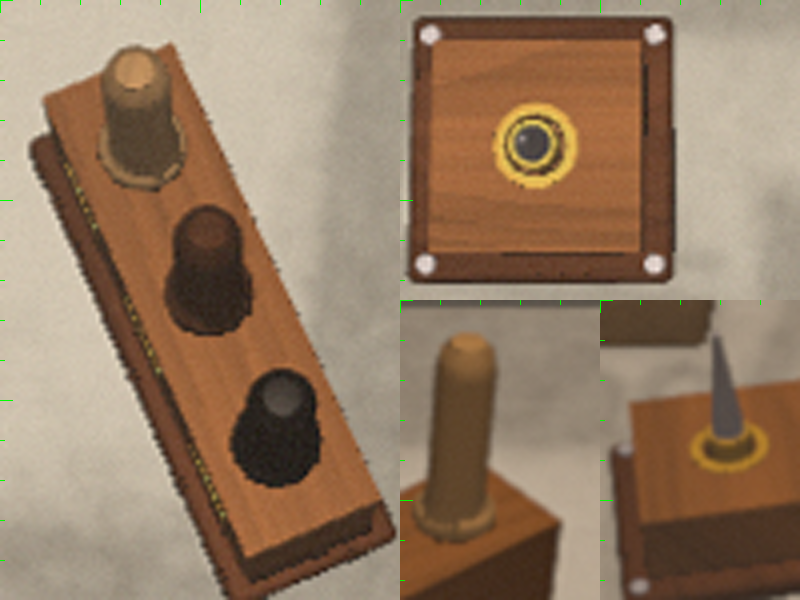

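Run:
```python
from h import *
t=viewer.capture("top"); s=viewer.capture("side")
A=lambda x,y:(270+x/4,130+y/4); B=lambda x,y:(250+(x-400)/4,285+y/4)
R=np.array([atz(t,*A(*p),80) for p in((43,97),(172,42),(382,500),(247,557))]); print(R.tolist())
c=R.mean(0); ax=(R[0]+R[1]-R[2]-R[3])/2; n=ax[:2]/np.linalg.norm(ax[:2]); print("rack",c,np.linalg.norm(ax),np.degrees(np.arctan2(n[1],n[0])))
for k in(66,0,-66): print("well",k,c[:2]+k*n)
K=np.array([atz(t,*B(*p),44) for p in((429,40),(641,38),(641,252),(427,252))]); print("block",K.mean(0),atz(t,*B(536,146),44))
h=np.r_[c[:2]+66*n]
for z,r in((172,0),(90,18),(80,18)):
    print(z,"top pred in A",(proj(t,[*h,z])-[270,130])*4,"side pred in C",(proj(s,[*h,z])-[375,160])*4+[400,300])
b=atz(t,*B(536,146),44)[:2]
for z in(44,54,105): print(z,"side pred in D",(proj(s,[*b,z])-[215,200])*4+[600,300])
```

```text
[[672.3, -221.7, 80.0], [696.7, -273.7, 80.0], [508.9, -359.9, 80.0], [485.5, -307.3, 80.0]]
rack [ 590.85 -290.65   80.  ] 206.05848684293497 24.63725654034997
well 66 [ 650.84170522 -263.13645233]
well 0 [ 590.85 -290.65]
well -66 [ 530.85829478 -318.16354767]
block [ 405.325 -231.825   44.   ] [ 404.7 -232.5   44. ]
172 top pred in A [135.20935659  69.70750973] side pred in C [471.66537369 340.91104638]
90 top pred in A [142.80918746 141.3914335 ] side pred in C [458.11339096 500.93677174]
80 top pred in A [143.64064868 149.23402939] side pred in C [456.56391516 519.23342939]
44 side pred in D [732.14469044 450.16222184]
54 side pred in D [729.87640078 432.78979135]
105 side pred in D [717.81731276 340.43136275]
```

```bash
python3 -m pendant '0.04 -0.002 0 0; 0.06 -0.002 0 0; 0.06 -0.002 0 0; 0.06 -0.002 0 0; 0.06 -0.002 0 0; 0.06 -0.002 0 0; 0.06 -0.002 0 0; 0.05 -0.002 0 0; 0.034 0 0 0; 0 0 0 0' 1 40
```

```text
time_s: 2.05
eef_pos: [652.2, -262.7, 230.1]
ee_rot: [-0.0, 0.977, 0.212, -0.0]
force: [-0.5, 0.6, -0.3]
grip_width: 1.002
grip_force: 0.0
```

```bash
cat > st.py <<'E'
from h import *
import sys
s=ctrl.sense(); p=np.array(s["eef_pos"]); q=s["ee_rot"]
from scipy.spatial.transform import Rotation as Ro
R=Ro.from_quat([q[1],q[2],q[3],q[0]]).as_matrix()
print("t",round(s["time_s"],2),"p",np.round(p,1),"xhead",round(float(np.degrees(np.arctan2(R[1,0],R[0,0]))),2),"zdir",np.round(R[:,2],4),"F",np.round(s["force"],1),"w",round(s["grip_width"],3),"gf",round(s["grip_force"],1))
if len(sys.argv)>1:
    g=np.array([float(a) for a in sys.argv[1:4]]); print("tool-frame delta",np.round(R.T@(g-p),1))
E
python3 st.py 650.5 -263.2 113
```

```text
t 2.05 p [ 652.2 -262.7  230.1] xhead 24.49 zdir [-7.e-04  7.e-04 -1.e+00] F [-0.5  0.6 -0.3] w 1.002 gf 0.0
tool-frame delta [ -1.7  -0.2 117.1]
```

```bash
python3 -m pendant '-0.002 0 0.03 0; 0 0 0.04 0; 0 0 0.03 0; 0 0 0.017 0; 0 0 0 0'; python3 -m pendant '0 0 0 0; 0 0 0 0; 0 0 0 0; 0 0 0 0; 0 0 0 0; 0 0 0 0' 0 60; python3 st.py
```

```text
time_s: 2.68
eef_pos: [648.4, -265.3, 113.8]
ee_rot: [-0.0, 0.978, 0.211, -0.001]
force: [1.2, -0.1, 0.2]
grip_width: 1.001
grip_force: 0.0
time_s: 3.42
eef_pos: [649.1, -265.1, 114.8]
ee_rot: [0.0, 0.978, 0.211, 0.0]
force: [-1.1, 1.1, 3.9]
grip_width: 0.286
grip_force: 58.7
t 3.42 p [ 649.1 -265.1  114.8] xhead 24.35 zdir [ 6.e-04 -3.e-04 -1.e+00] F [-1.1  1.1  3.9] w 0.286 gf 58.7
```

```bash
python3 -m pendant '0 0 -0.02 0; 0 0 -0.04 0; 0 0 -0.04 0; 0 0 -0.02 0; 0 0 0 0'; python3 -m pendant '-0.02 -0.0127 0 0; -0.04 -0.025 0 0; -0.045 -0.028 0 0; -0.045 -0.028 0 0; -0.04 -0.025 0 0; -0.019 -0.012 0 0; 0 0 0 0; 0 0 0 0';python3 st.py 404.8 -232.3 230
python3 - <<'E'
from h import *
import cv2
A={}
for c in("top","side"):
    d=viewer.capture(c); A[c]=d["color"][:,:,::-1]
a=lambda i,u,v,w,h,k:cv2.resize(i[v:v+h,u:u+w],None,fx=k,fy=k,interpolation=cv2.INTER_CUBIC)
cv2.imwrite("pics/c2.png",np.hstack([a(A["top"],220,220,130,150,3),a(A["side"],190,80,130,150,3)]))
E
```

```text
time_s: 4.05
eef_pos: [649.2, -265.4, 235.0]
ee_rot: [0.001, 0.978, 0.211, 0.001]
force: [0.1, 0.3, -2.3]
grip_width: 0.285
grip_force: 58.9
time_s: 5.05
eef_pos: [405.0, -232.2, 233.6]
ee_rot: [-0.0, 0.978, 0.211, -0.0]
force: [0.4, 0.7, -0.4]
grip_width: 0.289
grip_force: 59.2
t 5.05 p [ 405.  -232.2  233.6] xhead 24.34 zdir [-6.e-04  7.e-04 -1.e+00] F [ 0.4  0.7 -0.4] w 0.289 gf 59.2
tool-frame delta [-0.3  0.   3.6]
```

View pics/c2.png

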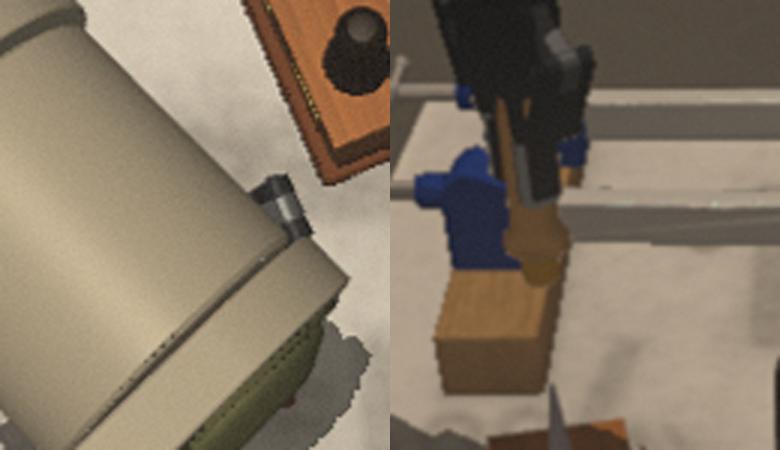

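Run:
```python
from h import *
import cv2
s=viewer.capture("side")
for z in(178.8,198.8,208.8,240,280): print(z,(proj(s,[405,-232.2,z])-[190,80])*3+[390,0])
w=viewer.capture("wrist"); cv2.imwrite("pics/w2.png",w["color"][:,:,::-1])
print(w["vertical_fov"],w["cx"],w["cy"],np.round(w["pose"],3).tolist())
for n,p in dict(ferr=[405,-232.2,178.8],tip=[404.8,-232.3,105],sh=[404.8,-232.3,54]).items(): print(n,proj(w,p,True))
print(models.boxes_of("wrist","bore"),models.boxes_of("wrist","tool"))
```

```text
178.8 [539.59814312 280.54500695]
198.8 [535.46560477 248.82981983]
208.8 [533.3528801 232.6157033]
240 [526.5527785  180.42828803]
280 [517.3432889  109.75001198]
65.70646984690485 322.43330595248267 238.70233675720905 [[0.413, -0.878, -0.243, 466.777], [-0.911, -0.398, -0.11, -204.152], [-0.0, 0.267, -0.964, 376.391], [0.0, 0.0, 0.0, 1.0]]
ferr [322.63304649 261.22392479]
tip [322.62864351 229.63175036]
sh [322.61980033 215.633874  ]
[{'at': [564.6, -414.2, 76.7], 'p': 0.97}, {'at': [415.5, -227.7, 275.7], 'p': 0.82}, {'at': [650.8, -420.2, 66.2], 'p': 0.77}] [{'at': [406.7, -224.3, 65.3], 'p': 0.89}]
```

View pics/w2.png

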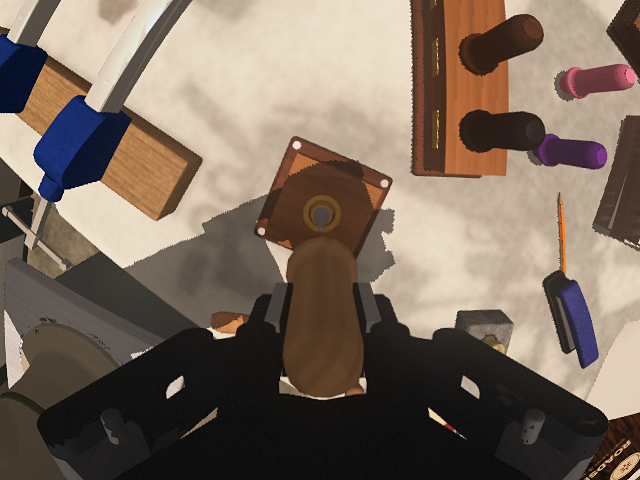

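Both views show the handle hanging straight. The ferrule is at side (541,283) against a predicted (540,281), and the well ring at wrist (321,212) lines up under it. Lowering.

```bash
python3 -m pendant '0 0 0.02 0; 0 0 0.03 0; 0 0 0.01 0; 0 0 0 0' - 100; python3 -m pendant '0 0 0.008 0; 0 0 0.012 0; 0 0 0.012 0; 0 0 0.004 0; 0 0 0 0'; python3 st.py 404.8 -232.3 137
```

```text
time_s: 5.85
eef_pos: [404.7, -232.2, 174.3]
ee_rot: [-0.0, 0.978, 0.211, -0.0]
force: [-0.3, 0.3, -0.9]
grip_width: 0.283
grip_force: 98.0
time_s: 6.48
eef_pos: [404.6, -232.1, 138.1]
ee_rot: [-0.0, 0.978, 0.211, -0.0]
force: [-0.3, 0.3, -2.2]
grip_width: 0.279
grip_force: 98.0
t 6.47 p [ 404.6 -232.1  138.1] xhead 24.34 zdir [-4.e-04  4.e-04 -1.e+00] F [-0.3  0.3 -2.2] w 0.279 gf 98.0
tool-frame delta [0.1 0.2 1.1]
```

```bash
python3 -m pendant '0 0 0.004 0; 0 0 0.002 0; 0 0 0 0' | sed -n '2p;4p'; python3 -m pendant '0 0 0.001 0; 0 0 0.001 0; 0 0 0 0'| sed -n '2p;4p'
```

```text
eef_pos: [404.6, -232.2, 132.2]
force: [0.3, 0.8, -1.6]
eef_pos: [404.6, -232.2, 130.2]
force: [-0.7, 0.4, -0.7]
```

```bash
cat > ok.py <<'E'
from h import *
import sys
s=ctrl.sense(); print(round(s["time_s"],2),np.round(s["eef_pos"],1),np.round(s["force"],1))
sys.exit(s["force"][2]>float(sys.argv[1]))
E
P="python3 -m pendant"
python3 -m pendant '0 0 0.001 0; 0 0 0.001 0; 0 0 0 0' >/dev/null; python3 ok.py 3 && python3 -m pendant '0 0 0.001 0; 0 0 0.001 0; 0 0 0 0' >/dev/null && python3 ok.py 3 && python3 -m pendant '0 0 0.001 0; 0 0 0.001 0; 0 0 0 0' >/dev/null && python3 ok.py 3 && python3 -m pendant '0 0 0.001 0; 0 0 0.001 0; 0 0 0 0' >/dev/null && python3 ok.py 3 && python3 -m pendant '0 0 0.001 0; 0 0 0.001 0; 0 0 0 0' >/dev/null && python3 ok.py 3
```

```text
7.6 [ 404.6 -232.1  128.2] [-0.3  0.  -2. ]False
```

```bash
sed -i 's/sys.exit(\(.*\))$/sys.exit(int(\1))/' ok.py
python3 -m pendant '0 0 0.001 0; 0 0 0.001 0; 0 0 0 0' >/dev/null && python3 ok.py 3 && python3 -m pendant '0 0 0.001 0; 0 0 0.001 0; 0 0 0 0' >/dev/null && python3 ok.py 3 && python3 -m pendant '0 0 0.001 0; 0 0 0.001 0; 0 0 0 0' >/dev/null && python3 ok.py 3 && python3 -m pendant '0 0 0.001 0; 0 0 0.001 0; 0 0 0 0' >/dev/null && python3 ok.py 3 && python3 -m pendant '0 0 0.001 0; 0 0 0.001 0; 0 0 0 0' >/dev/null && python3 ok.py 3
```

```text
7.97 [ 404.6 -232.2  126.2] [-1.5  0.3 -1.5]
8.35 [ 404.6 -232.3  124.4] [-1.   0.8  1.2]
8.72 [ 404.7 -232.4  122.8] [-3.4 -0.   7.5]
```

```bash
python3 -m pendant '0 0 0.001 0; 0 0 0 0' >/dev/null && python3 ok.py 14 && python3 -m pendant '0 0 0.001 0; 0 0 0 0' >/dev/null && python3 ok.py 14
```

```text
8.97 [ 404.8 -232.5  122.2] [-3.1  1.  10.7]
9.22 [ 404.9 -232.6  121.5] [-4.1  1.  14.2]
```

```bash
python3 -m pendant '0 0 0.001 0; 0 0 0 0' >/dev/null && python3 ok.py 19 && python3 -m pendant '0 0 0.001 0; 0 0 0 0' >/dev/null && python3 ok.py 19; python3 -m pendant '0 0 0 0' >/dev/null; python3 ok.py 19
```

```text
9.47 [ 405.  -232.7  120.8] [-5.1  0.7 17.8]
9.72 [ 405.1 -232.8  120.2] [-6.   1.5 21.8]
9.85 [ 405.1 -232.8  120.2] [-4.9  2.6 20.3]
```

```bash
python3 -m pendant '0 0 0.001 0; 0 0 0 0' >/dev/null; python3 ok.py 19; python3 -m pendant '0 0 0 0' >/dev/null; python3 ok.py 19
```

```text
10.1 [ 405.2 -232.8  119.5] [-6.   3.3 24.4]
10.22 [ 405.2 -232.8  119.5] [-6.1  2.6 24.4]
```

```bash
python3 -m pendant '0 0 -0.004 0; 0 0 -0.006 0; 0 0 -0.008 0; 0 0 -0.012 0; 0 0 -0.02 0; 0 0 -0.03 0; 0 0 -0.03 0; 0 0 -0.02 0; 0 0 0 0; 0 0 0 0' >/dev/null; python3 st.py 649.1 -265.1 250
python3 - <<'E'
from h import *
import cv2
A=viewer.capture("side"); s=ctrl.sense()["eef_pos"]
cv2.imwrite("pics/c3.png",cv2.resize(A["color"][60:260,160:340,::-1],None,fx=3,fy=3,interpolation=cv2.INTER_CUBIC))
for z in(54.8,91.5): print((proj(A,[s[0],s[1],s[2]-z])-[160,60])*3)
E
```

```text
t 11.47 p [ 404.4 -231.8  246.6] xhead 24.34 zdir [-9.e-04  1.e-03 -1.e+00] F [-0.8 -0.3 -2.5] w 0.28 gf 98.3
tool-frame delta [209.3 131.1  -3.7]
[235.67025834 320.12806438]
[243.11594899 377.01294945]
```

View pics/c3.png

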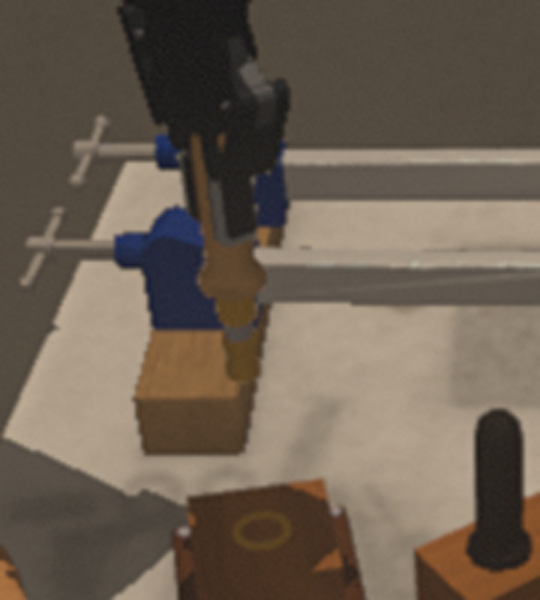

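The tool is out of the block and straight: ferrule mouth at side crop (236,322), face at (241,380), tang visible between them. Taking it to the rack, approaching across the row.

```bash
python3 -m pendant '0.02 0.005 0 0; 0.04 0.01 0 0; 0.045 0.01 0 0; 0.045 0.015 0 0; 0.035 0.02 0 0; 0.02 0.02 0 0; 0.0043 0.02 0 0; 0 0.018 0 0; 0 0.0128 0 0; 0 0 0 0' >/dev/null; python3 -m pendant '0 0 0 0; 0 0 0 0' >/dev/null; python3 st.py 649.1 -265.1 195
python3 - <<'E'
from h import *
import cv2
A=viewer.capture("side"); W=viewer.capture("wrist"); s=ctrl.sense()["eef_pos"]
c=lambda i,u,v:cv2.resize(i[v:v+160,u:u+130,::-1],None,fx=3,fy=3,interpolation=cv2.INTER_CUBIC)
cv2.imwrite("pics/c4.png",np.hstack([c(A["color"],330,90),c(W["color"],257,150)]))
for z in(s[2]-54.8,s[2]-91.5,80): print("side",(proj(A,[s[0],s[1],z])-[330,90])*3,"wrist",(proj(W,[s[0],s[1],z],True)-[257,150])*3+[390,0])
print("well est",(proj(A,[650.5,-263.2,80])-[330,90])*3,(proj(W,[650.5,-263.2,80],True)-[257,150])*3+[390,0])
E
```

```text
t 13.03 p [ 649.2 -264.5  247.3] xhead 24.37 zdir [-1.e-04  1.e-04 -1.e+00] F [-0.1 -0.4 -2.5] w 0.286 gf 98.5
tool-frame delta [-0.3  0.5 52.3]
side [189.33186815 210.04237159] wrist [587.37188996 333.58997449]
side [184.54555245 267.18554116] wrist [587.15517513 279.10051055]
side [175.39629073 376.41732777] wrist [586.8580247  204.90411121]
well est [176.88105854 374.56408681] [583.94035468 198.66661847]
```

View pics/c4.png

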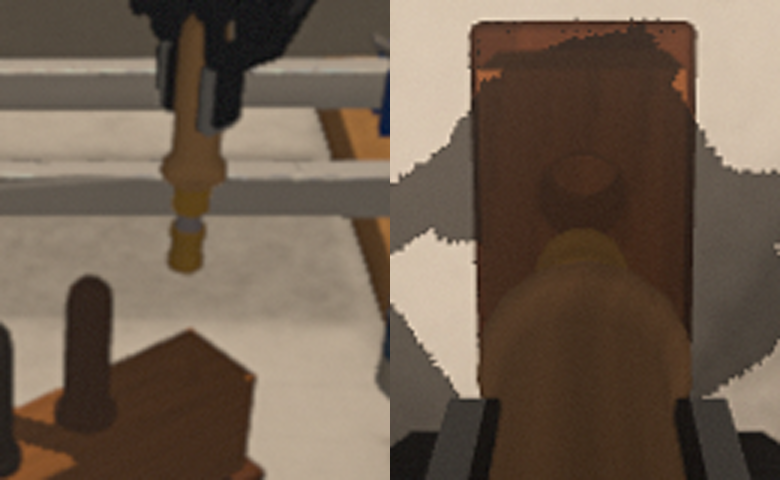

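Run:
```python
from h import *
W=viewer.capture("wrist"); s=ctrl.sense()["eef_pos"]
n=np.array([.911,.4126]); t=np.array([.4126,-.911])
for a in(-2,0,2,4):
    c=np.array(s[:2])+a*n-1.1*t
    pr=lambda p,z:((proj(W,[*p,z],True)-[257,150])*3+[390,0]).round(1)
    print(a,"far",pr(c+12.5*n,80),"ctr",pr(c,80),"L/R",pr(c-12.5*t,80),pr(c+12.5*t,80),"headfar",pr(c+10*n,s[2]-91.5),"headtopfar",pr(c+10*n,s[2]-65.5), "ferrule far",pr(c+10.5*n,s[2]-54.8))
for z in(80,):
  for a in((29,103),(-29,103)): 
    p=np.array([590.85,-290.65])+a[1]*n+a[0]*t; print("rack corner pred",((proj(W,[*p,80],True)-[257,150])*3+[390,0]).round(1))
g=W["color"][195:240,300:345]
print([int(v) for v in W["color"][193:232,320:325].mean((1,2))])
```

```text
-2 far [582.8 168.5] ctr [582.8 211.7] L/R [539.  211.7] [626.7 211.7] headfar [581.9 243.5] headtopfar [581.5 276.6] ferrule far [581.3 289.9]
0 far [582.8 161.6] ctr [582.8 204.8] L/R [538.9 204.8] [626.7 204.8] headfar [581.9 234.5] headtopfar [581.5 266.6] ferrule far [581.2 279.5]
2 far [582.8 154.6] ctr [582.8 197.9] L/R [538.9 198. ] [626.8 198. ] headfar [581.9 225.5] headtopfar [581.4 256.7] ferrule far [581.2 269.1]
4 far [582.8 147.6] ctr [582.8 191. ] L/R [538.8 191.1] [626.9 191.1] headfar [581.9 216.5] headtopfar [581.4 246.6] ferrule far [581.2 258.6]
rack corner pred [689.   68.1]
rack corner pred [480.9  68.1]
[48, 47, 48, 48, 47, 47, 48, 45, 45, 51, 51, 50, 50, 49, 50, 48, 50, 49, 48, 49, 49, 46, 42, 40, 39, 39, 38, 38, 40, 38, 38, 38, 39, 48, 53, 53, 53, 52, 53]
```

Wrist view: the well centre is at crop (583,197) and the head centred at column 583, which is within 1 mm. Lowering with force checks.

```bash
python3 -m pendant '0.0005 0 0.02 0; 0 0 0.03 0; 0 0 0.01 0; 0 0 0 0' >/dev/null; python3 ok.py 3 && python3 -m pendant '0 0 0.006 0; 0 0 0.006 0; 0 0 0.006 0; 0 0 0 0' >/dev/null && python3 ok.py 4 && python3 -m pendant '0 0 0.008 0; 0 0 0.008 0; 0 0 0.004 0; 0 0 0 0' >/dev/null && python3 ok.py 4 && python3 -m pendant '0 0 0.008 0; 0 0 0.008 0; 0 0 0.004 0; 0 0 0 0' >/dev/null && python3 ok.py 4
```

```text
13.68 [ 649.7 -264.8  187.4] [-0.5 -0.2 -2.4]
14.18 [ 649.5 -264.8  168.7] [ 0.9 -0.9 -3.5]
14.68 [ 649.6 -264.8  148.8] [-0.4  0.1 -2.5]
15.18 [ 649.6 -264.8  128.8] [ 0.4  0.2 -3.4]
```

```bash
python3 -m pendant '0 0 0.005 0; 0 0 0.005 0; 0 0 0 0' >/dev/null; python3 ok.py 3 && python3 -m pendant '0 0 0.001 0; 0 0 0.001 0; 0 0 0 0' >/dev/null && python3 ok.py 1 && python3 -m pendant '0 0 0.001 0; 0 0 0 0' >/dev/null && python3 ok.py 1 && python3 -m pendant '0 0 0.001 0; 0 0 0 0' >/dev/null && python3 ok.py 1 && python3 -m pendant '0 0 0.001 0; 0 0 0 0' >/dev/null && python3 ok.py 1
```

```text
15.55 [ 649.5 -264.8  118.7] [-0.7  0.2 -2.5]
15.93 [ 649.7 -264.9  117.3] [-0.7  0.1 -2.2]
16.18 [ 649.7 -264.9  116.2] [ 0.9 -0.2 -2.4]
16.43 [ 649.7 -264.9  115.2] [ 0.4  0.1 -2.9]
16.68 [ 649.8 -264.9  115. ] [-2.2  0.7  3.1]
```

Seated. Release and retreat.

```bash
python3 -m pendant '0 0 0 0; 0 0 0 0; 0 0 0 0; 0 0 0 0; 0 0 0 0; 0 0 0 0' 1 40 | tail -2; python3 -m pendant '0 0 -0.015 0; 0 0 -0.03 0; 0 0 -0.04 0; 0 0 -0.04 0; 0 0 -0.02 0; 0 0 0 0' >/dev/null; python3 -m pendant '-0.04 -0.03 0 0; -0.05 -0.05 0 0; -0.05 -0.05 0 0; -0.05 -0.05 0 0; -0.04 -0.03 0 0; 0 0 0 0; 0 0 0 0; 0 0 0 0'>/dev/null; python3 st.py
python3 - <<'E'
from h import *
import cv2
A=viewer.capture("side"); T=viewer.capture("top")
c=lambda i,u,v:cv2.resize(i[v:v+160,u:u+130,::-1],None,fx=3,fy=3,interpolation=cv2.INTER_CUBIC)
cv2.imwrite("pics/c5.png",np.hstack([c(A["color"],295,150),c(T["color"],260,130)]))
E
```

```text
grip_width: 0.998
grip_force: 0.0
t 19.18 p [ 377.3 -177.3  258.9] xhead 24.36 zdir [-5.e-04  5.e-04 -1.e+00] F [ 0.4  0.1 -0.1] w 0.999 gf 0.0
```

View pics/c5.png

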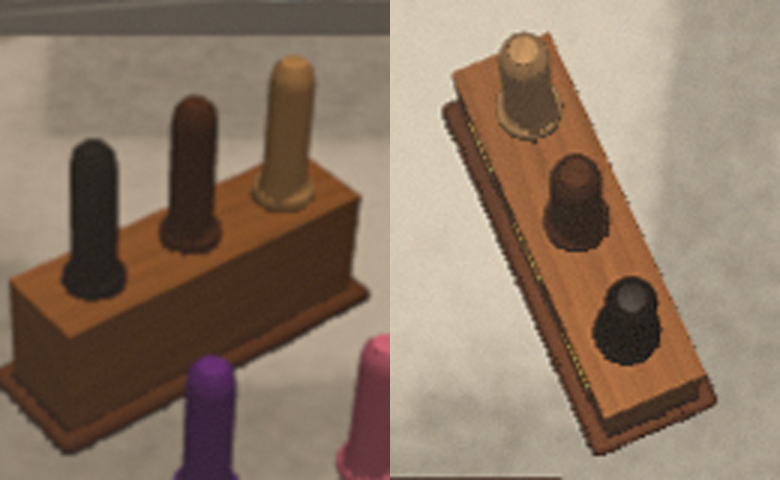

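The pale handle stands upright with its collar on the rim, at side crop (284,195) and top crop (530,115). The brown and black tools are unmoved and the gripper is clear. Handing in.

```bash
python3 -c "
from rig import ctrl
print(ctrl.finish_job())"
```

```text
the job is handed in; nothing more can be done
None
```

The handle is pressed onto the tang at about 26 N (24.4 N at the wrist plus the handle's weight); the tool was lifted out by it, hung upright in its original rack well with the neighbouring tools undisturbed, and the job handed in at about 19 s.

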